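# Nest the fine strainer basket in the slanting leg and shut the cover

### The arm

A 6-joint arm with a two-finger parallel gripper is mounted at the origin on the work surface. World frame = base frame: x ahead of the robot, y to its left, z up, the work surface at z = 0. Lengths are in m, angles in degrees, forces in N, time in s.
With the tool pointing down it reaches from about 0.25 to 0.8 m from the base axis. Payload 3.9 kg.
Tool frame: the origin (TCP) lies midway between the tips of the shut fingers; the grasp point (between the pads) lies 19 mm behind it; z points along the fingers, y is the line along which they close (so a half turn about z gives the same grasp; the last joint's range is limited). The gripper opens to 85 mm and grips with 20 to 120 N. Pads are 22 mm wide; open, the fingers measure 114 mm over their backs; the gripper's body (76 mm by 85 mm) begins 54 mm behind the grasp point. The pads swing forward as they close: fully open they stand 13 mm farther back than shut.
Start: joints at [-70.417, 14.897, -7.913, 67.191, 0, 90], TCP at [0.176, -0.495, 0.231] pointing down, gripper open.
Joint ranges: [-159.42, 159.42], [-47.68, 98.78], [-73.54, 78.23], [-108.79, 121.32], [-90, 84.71], [-180, 180]. Speed limits (degrees/s): [147.25, 147.25, 180, 180, 180, 180].

### API

Orientations are given as [roll, pitch, yaw] about the fixed x, y, z axes, in that order (R = Rz(yaw) Ry(pitch) Rx(roll)).
In Python, from cell import telemetry, viewer, close_job gives the robot as it stands.
- The arm moves only by the shell command python3 -m handwheel 'ROWS' [OPENING]. ROWS is a JSON list of rows, 1 to 8 of them, each of 4 numbers: dx, dy, dz in m, then a turn about the tool's z in degrees; each row shifts and turns the commanded pose from where the row before left it, along the tool's axes as they then stand; what a row does not reach is not made up. A row lasts 1/10 s, in which the tool goes at most 0.05 m and 8.59 degrees, less where a joint would pass 70% of its speed; a pose out of reach is approached as far as the arm can. OPENING is the finger opening in m, set as the command begins (- or left out keeps the last). The fingers move at their own pace and stop on an object; the grip force is fixed at half the most. Time passes only in rows, so rows that do not move let the fingers close. It prints the time, the measured TCP pose, the force, the opening and the grip force at its end.
- telemetry.observe(): the state, without advancing time (a new reading comes with each control period).
- viewer.capture(name): name is "scene" or "top" or "wrist"; returns the picture (420x560x3 uint8, red, green, blue); there is no depth.
- viewer.camera_model(name): a dict with "fx", "fy", "cx", "cy" (pixels), "view" (4x4, takes a point from world to camera coordinates). Camera axes: x right, y up, looking along -z (the intrinsics and any distortion apply to the point x, -y, -z); pixel columns grow to the right and rows downward; lengths in m; the calibration is good to about 2 mm. A picture is of the moment at which its call begins: read the wrist's pose just before it. camera_model takes no time and is no camera call; for the wrist camera it gives the pose at the moment of the call.
- close_job(): hands the job in; it is judged then, once.
The state is a dict: "t": time; "q": joint angles; "joint_vel": joint speeds; "joint_efforts": joint torques, N m; "eef_pos": TCP position; "ee_rot": TCP orientation; "contact_force": force on the tool from outside, world axes, zero at the start; "ft_torque": the same for the moment, N m; "width": finger opening in m; "gripper_force": force on a finger pad.
Only numpy, scipy, OpenCV 4.12 (cv2) and the standard library are available. Lean on these libraries where they do the work, as an engineer would, in place of code of your own. Each camera call takes 0.05 s, during which the arm holds its last target. There are 200 camera calls.

### The job

Put the smaller slotted basket into the coarse basket in the strainer's slanting leg: holding it by its bail, nest it in line with the leg with only a light push until the tapers just meet, never forcing it so that it wedges. Still holding it, ease it back out about a centimetre to prove that it comes free, let it down fully home again and let go, and then swing the hinged cover shut over it. Leave the larger spare basket, the gauge and the needle valve where they are.

Things in the scene. Friction and masses are not known exactly. Their poses are not given: they have to be found in the camera images.
- fine_basket: The smaller of two loose stainless baskets, to be nested: a tapered cup with dark slots, standing upright, 80 mm high, 54 mm across the foot, 76 mm across the mouth (81 over the rim), taper half angle 8 degrees, about 0.24 kg. Origin at the centre of its underside, z along its axis out of the mouth. It is round: its turn about its own axis does not matter when nested. Held by its bail.
- fine_bail (a point): Middle of the fine basket's bail: a straight flat grip bar over the mouth, on the basket's axis 100 mm above its origin. The bar runs along the basket's x, 50 mm long, 10 mm thick (along y), 12 mm high (94 to 106 mm above the origin); thin legs join its ends to the rim at +x and -x. Pinch it across y; there is free room on both sides.
- coarse_basket: The coarse perforated basket fixed in the strainer's leg, leaning 35 degrees from vertical towards the robot. Origin at the centre of its rim (the leg's mouth), about 146 mm above the bench; z points out along the leg's axis, x uphill to the hinge, y along the hinge pin. Inside 75 mm across at the rim, tapering like the fine basket, closed below. The leg's flange is 120 mm across.
- nest_home (a point): On the leg's axis, 72 mm below the coarse basket's rim: where the fine basket's origin lies when it is home, axes in line, tapers touching all round within about 0.5 mm, its rim 8 mm proud and the bail's top 34 mm proud of the coarse rim. There is no stop: the contact is stiff, and pushing harder only wedges the self-holding tapers.
- cover (a joint): Hinge angle of the domed stainless cover, rad: 0 is shut on the leg's flange; it starts open at 1.95 to 2.2. The hinge is stiff: the cover stays where it is left and takes up to about 5 N at its tab to move.
- cover_hinge (a point): On the hinge pin's axis (parallel to the coarse basket's y), 66 mm uphill (+x) from the centre of the coarse basket's rim.
- cover_tab (a point): Middle of the outer face of the cover's lifting tab, a plate 34 mm wide and 9 mm thick at the free end; 140 mm from the pin across the cover and 9 mm outward of its flat underside. The tab runs from 126 (round flange) to 149 mm from the pin. Shut, its outer face looks out along the leg; open, it looks away from the mouth.
- cover_dome (a point): Middle of the cover's domed top: it bulges 50 mm outward of the cover's underside and is 110 mm across, centred 66 mm from the hinge pin. Shut, it lies on the leg's axis 50 mm out from the coarse rim and clears the nested bail.
- spare_basket: The larger loose basket of the same form, a spare that does not fit: 105 mm high, 68 mm across the foot, 98 mm across the mouth, bail top 131 mm high. Origin at the centre of its underside. To be left alone.
- gauge: Brass-rimmed round pressure gauge with a white dial, lying face up, 68 mm across, 29 mm high, with a short stem to its -x side. Origin at the centre of its underside. To be left alone.
- needle_valve: Square-bodied metal needle valve, 48 x 34 x 56 mm, with a stub pipe on each y side and a black T handle up to 93 mm. Origin at the centre of its underside. To be left alone.

How it is judged (in metres and radians):
On the way, in this order (a step that is already met when the one before it is completed fails the run):
1. the fine basket is brought home in the coarse one while held by the gripper, with the cover still open (z of fine_basket in the frame of coarse_basket between -0.075 and -0.069 m and angle between the z axis of fine_basket and the z axis of coarse_basket, either way round below 0.05 rad and contact force between the fingers and fine_basket above 1 N and value of joint cover above 1.2 rad), for 0.2 s.
2. still held, it is eased back out of the taper by 5 to 25 mm (z of fine_basket in the frame of coarse_basket between -0.067 and -0.047 m and contact force between the fingers and fine_basket above 1 N), for 0.1 s.
3. it is home again and let go, with the cover still open (z of fine_basket in the frame of coarse_basket between -0.075 and -0.069 m and angle between the z axis of fine_basket and the z axis of coarse_basket, either way round below 0.05 rad and contact force between the fingers and fine_basket below 0.2 N and value of joint cover above 1.2 rad), for 0.2 s.
At the end, for the whole second after the job is handed in: The fine basket lies at rest in the coarse basket within 3 mm of home along the leg and within 0.05 rad of in line, and the cover is shut to within 0.06 rad (z of fine_basket in the frame of coarse_basket between -0.075 and -0.069 m and angle between the z axis of fine_basket and the z axis of coarse_basket, either way round below 0.05 rad and linear speed of fine_basket below 0.02 m/s and value of joint cover below 0.06 rad); the robot touches nothing.
It fails at once if the fine basket is rammed into the taper (more than 40 N between it and the coarse basket) (contact force between fine_basket and coarse_basket above 40 N).
It fails at once if the spare basket, the gauge or the needle valve is shifted by more than 25 mm (distance of any of spare_basket, gauge, needle_valve from where it was at the start of the episode above 0.025 m).
It also fails if it takes over 69 s, if anything falls off the work surface, if the arm or the gripper's body presses on something with over 40 N, if the wrist force passes 120 N, or if a joint passes its speed limit or range.

## Working session

There is one attempt and no reset: what is moved stays moved. The work goes in short steps, Python scripts to look and compute and a shell command to move; the robot and the scene stay as the last step left them, time stands still between calls to the robot, and variables do not carry over. Pictures are saved under pics/ and viewed, at most 10 in all, crops included, and the job is handed in when it is done.

```bash
ls; mkdir -p pics; python3 - <<'E'
from cell import telemetry, viewer
import cv2,numpy as np
print(telemetry.observe())
for n in ("scene","top"):
    im=viewer.capture(n); cv2.imwrite(f"pics/{n}0.png",cv2.cvtColor(im,cv2.COLOR_RGB2BGR))
    print(n,viewer.camera_model(n))
print(viewer.camera_model("wrist"))
E
```

```text
pics
{'t': 0.0, 'q': array([-7.04174244e+01,  1.49346785e+01, -7.98674316e+00,  6.71900176e+01,
        3.14540064e-04,  8.99995585e+01]), 'joint_vel': array([ 0.10885651, -0.05218218,  0.09911372, -0.08647515,  0.05829542,
        0.00910711]), 'joint_efforts': array([-2.19940293e-04, -4.05675888e+01,  2.53922725e+01,  1.88449142e-02,
       -7.87221961e-05,  1.33229747e-05]), 'eef_pos': array([ 0.17573247, -0.49398419,  0.23046805]), 'ee_rot': array([-1.79888561e+02, -3.15398231e-04,  1.95830165e+01]), 'contact_force': array([ 0.18096802, -0.29538704,  0.04323132]), 'ft_torque': array([-0.00787703, -0.00111638, -0.02604747]), 'gripper_force': 0.0, 'width': 0.08571537395813496}
scene {'fx': 459.3580865303827, 'fy': 459.3580865303827, 'cx': 283.2083313863813, 'cy': 218.53217057445048, 'view': array([[ 0.39782795,  0.91745378,  0.0033894 , -0.22111477],
       [-0.75943749,  0.32723133,  0.56229383,  0.30420208],
       [ 0.51476948, -0.22627024,  0.82693056, -1.52139885],
       [ 0.        ,  0.        ,  0.        ,  1.        ]])}
top {'fx': 397.80755708838933, 'fy': 397.80755708838933, 'cx': 272.1787923364773, 'cy': 208.1728414910376, 'view': array([[-0.00596805, -0.99986222, -0.01548944,  0.0132506 ],
       [ 0.9813024 , -0.00883582,  0.19226942, -0.52935444],
       [-0.19237979, -0.01405236,  0.98121993, -1.02875347],
       [ 0.        ,  0.        ,  0.        ,  1.        ]])}
{'fx': 372.5956682003973, 'fy': 372.5956682003973, 'cx': 280.59394617959805, 'cy': 210.92757419582307, 'view': array([[ 0.33583969, -0.94191775, -0.00162606, -0.52508086],
       [ 0.89377753,  0.31921924, -0.31505682,  0.04076539],
       [ 0.29727668,  0.10435525,  0.94907142, -0.38077519],
       [ 0.        ,  0.        ,  0.        ,  1.        ]])}
```

View pics/scene0.png

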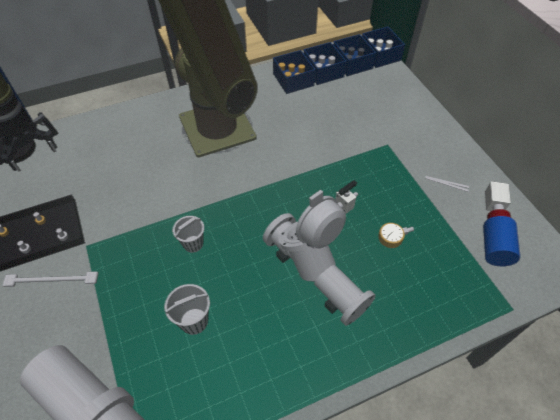

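View pics/top0.png

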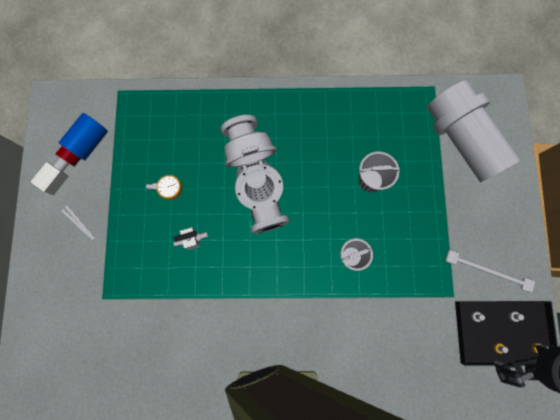

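The scene view shows the fine basket at (189,233), the spare at (188,308) and the strainer mouth at (285,232). In the top view they are at (356,254), (379,172) and (259,186). The cover is open, uphill at (249,148). Next I'll enlarge these.

```bash
python3 - <<'E'
import cv2,numpy as np
t=cv2.imread("pics/top0.png");s=cv2.imread("pics/scene0.png")
f=lambda im,x,y,w,h,k:cv2.resize(im[y:y+h,x:x+w],(w*k,h*k),interpolation=cv2.INTER_CUBIC)
a=f(t,210,105,90,75*2-10,4) # 360x560
b=f(t,330,230,55,50,6) #330x300
c=f(s,160,205,55,50,6)
out=np.zeros((600,800,3),np.uint8); out[:560,:360]=a; out[:300,370:700]=b; out[300:600,370:700]=c
cv2.imwrite("pics/c1.png",out)
d=f(s,255,180,130,100,6); cv2.imwrite("pics/c2.png",d)
E
```

```text
(no output)
```

View pics/c1.png

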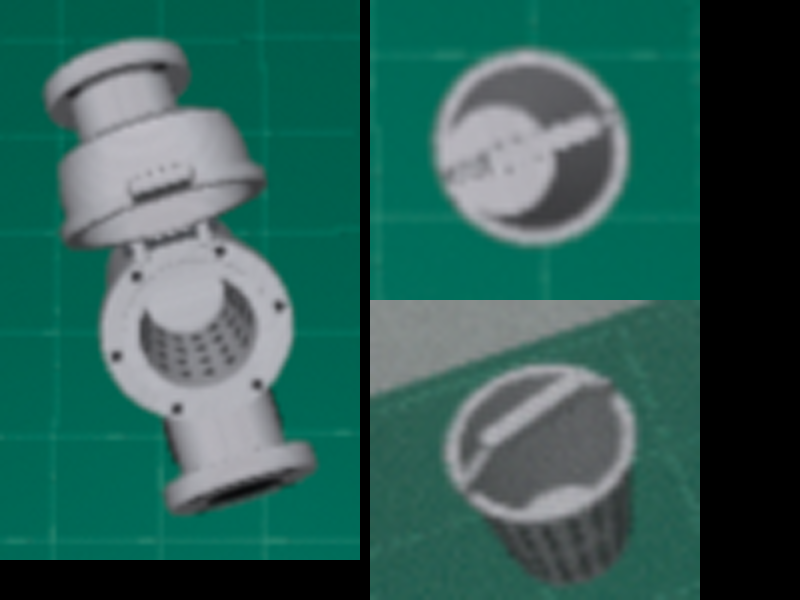

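View pics/c2.png

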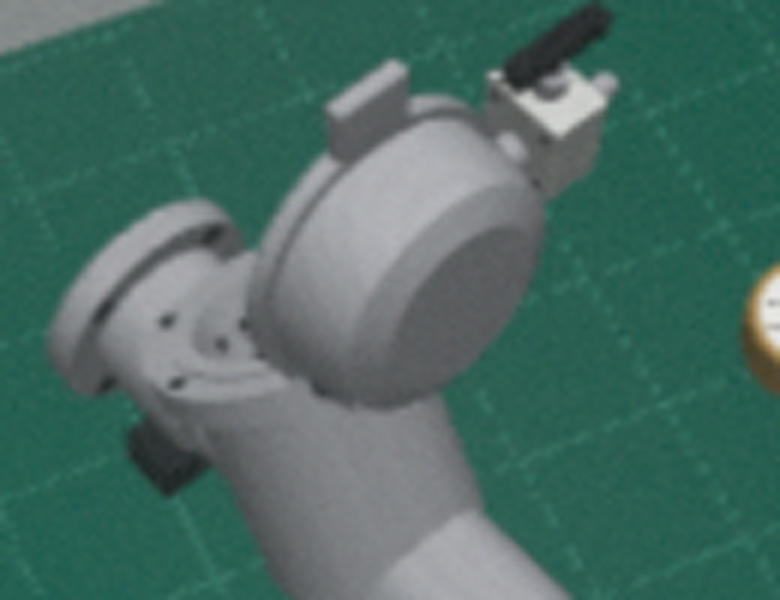

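Top crop: the six bolts are at about (137,275), (220,252), (279,306), (257,384), (177,408) and (116,356). The basket rim circle is centred near (531,147). The bar runs (450,175)–(600,122) in the top crop and (487,440)–(578,380) in the scene crop. The cover's tab is at scene crop (370,110).

```bash
python3 - <<'E'
from h import *
T=viewer.camera_model("top");S=viewer.camera_model("scene")
t=lambda X,Y:(210+X/4,105+Y/4); d=lambda x,y:(255+x/6,180+y/6)
C=np.array([.5633,.0394,.146]);R=leg(16.8);u=np.array([np.cos(np.radians(16.8)),np.sin(np.radians(16.8)),0]);v=np.array([-u[1],u[0],0])
def rep(n,x): e=x-C; print(n,x.round(3),"u,v,z",round(e@u,3),round(e@v,3),round(x[2],3))
for n,a,b in (("outlet top",(238,474),(180,203)),("tab L/out corner",(130,187),(330,108)),("tab R",(192,170),(400,65))):
    x,r=tri([T,S],[t(*a),d(*b)]);rep(n,x);print(np.round(r,4))
for n,a in (("face L",(166,492)),("face R",(317,460))): rep(n,on_plane(T,t(*a),(0,0,.05)))
# cover tab middle for angles
for th in (1.95,2.05,2.2):
    h=C+R[:,0]*.066; dd=-R[:,0]*np.cos(th)+R[:,2]*np.sin(th); o=R[:,2]*np.cos(th)+R[:,0]*np.sin(th)
    p=h+.149*dd+.0045*o; q=T["view"]@np.r_[p,1]; w=S["view"]@np.r_[p,1]
    f=lambda m,q:np.array([m["cx"]+m["fx"]*q[0]/-q[2],m["cy"]-m["fy"]*q[1]/-q[2]])
    print(th,(f(T,q)-(210,105))*4,(f(S,w)-(255,180))*6)
E
python3 -m handwheel '[[0,0,0,8.5]]' -
python3 -c "
from h import *;s=telemetry.observe();print(s['q'].round(1),s['ee_rot'].round(2),s['eef_pos'])"
```

```text
outlet top [0.481 0.025 0.114] u,v,z -0.083 0.01 0.114
[0.0106 0.0106]
tab L/out corner [0.596 0.056 0.313] u,v,z 0.036 0.006 0.313
[0.012 0.012]
tab R [0.604 0.047 0.343] u,v,z 0.041 -0.004 0.343
[0.015 0.015]
face L [0.476 0.065 0.05 ] u,v,z -0.076 0.05 0.05
face R [ 0.497 -0.037  0.05 ] u,v,z -0.086 -0.054 0.05
1.95 [167.53689024 200.40251048] [330.22166423  59.9144839 ]
2.05 [159.09219316 172.90049069] [359.26309147  81.82633802]
2.2 [146.74035186 133.27180378] [403.64474024 120.70992448]
t: 0.2
eef_pos: [0.1758, -0.4942, 0.2307]
ee_rot: [-179.9, 0.0, 10.9]
contact_force: [-0.3, 0.5, 0.1]
width: 0.0853
gripper_force: 0.0
[-70.4  14.9  -8.   67.2   0.   98.7] [-1.7992e+02  1.0000e-02  1.0870e+01] [ 0.17581446 -0.49417214  0.2306926 ]
```

```bash
python3 -m handwheel '[[0,0,0,-8.5],[0,0,0,-8.5],[0,0,0,-8.5],[0,0,0,-8.5],[0,0,0,-8.5],[0,0,0,-8.5],[0,0,0,-8.5],[0,0,0,-8.5]]' 0.05
python3 -m handwheel '[[0,0,0,-8.5],[0,0,0,-8.5],[0,0,0,-8.5],[0,0,0,-3.5],[0,0,0,0]]'
cat >> h.py <<'E'
def delta(target):  # world target TCP -> tool-frame delta
    s=telemetry.observe();R=Rn.from_euler("xyz",s["ee_rot"],degrees=True).as_matrix();return (R.T@(np.asarray(target)-s["eef_pos"])).round(4)
E
python3 -c "
from h import *;print(delta([.39,-.23,.25]),delta([.43,-.19,.25]))"
```

```text
t: 1.0
eef_pos: [0.1758, -0.4942, 0.2308]
ee_rot: [-180.0, -0.1, 79.4]
contact_force: [-0.4, -0.4, 0.6]
width: 0.0502
gripper_force: 0.0
t: 1.5
eef_pos: [0.1758, -0.4943, 0.2308]
ee_rot: [-180.0, -0.1, 108.1]
contact_force: [0.1, -1.0, -0.2]
width: 0.0499
gripper_force: 0.0
[ 0.1848  0.2856 -0.019 ] [ 0.2104  0.336  -0.0189]
```

```bash
python3 -m handwheel '[[0.024,0.036,-0.003,0],[0.024,0.036,-0.003,0],[0.024,0.036,-0.003,0],[0.024,0.036,-0.003,0],[0.024,0.036,-0.003,0],[0.024,0.036,-0.003,0],[0.024,0.036,0,0],[0,0,0,0]]'
python3 - <<'E'
from h import *
s=telemetry.observe();m=viewer.camera_model("wrist");im=viewer.capture("wrist")
cv2.imwrite("pics/w1.png",im[...,::-1]);V=m["view"];np.savez("w1.npz",**m)
R=Rn.from_euler("xyz",s["ee_rot"],degrees=True).as_matrix()
print(s["eef_pos"],s["ee_rot"],-V[:3,:3].T@V[:3,3],"cam in tool",R.T@(-V[:3,:3].T@V[:3,3]-s["eef_pos"]), "look",-R.T@V[2,:3])
E
```

```text
t: 2.3
eef_pos: [0.3657, -0.2531, 0.2493]
ee_rot: [179.9, -0.1, 108.4]
contact_force: [-0.5, -0.6, -0.3]
width: 0.0499
gripper_force: 0.0
[ 0.36574475 -0.25311395  0.24930235] [ 1.79909738e+02 -6.29657056e-02  1.08407164e+02] [ 0.3410327  -0.17725991  0.39222092] cam in tool [ 0.07993336  0.00072957 -0.14282984] look [-3.15156632e-01  1.30491935e-04  9.49039662e-01]
```

View pics/w1.png

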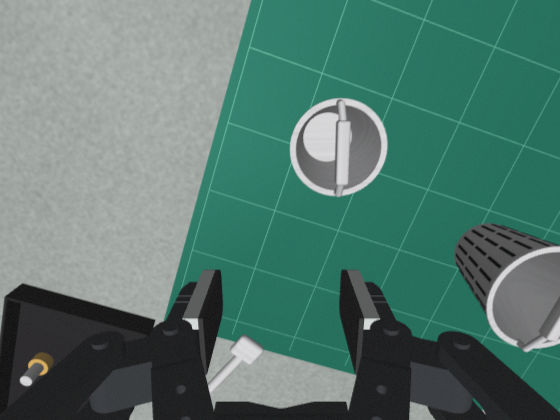

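The wrist view shows the fine basket rim centred at (338.5,147) and its bar running (343.5,121)–(342,184). The spare is at the right edge.

```bash
python3 - <<'E'
from h import *
m=dict(np.load("w1.npz"))
print(on_plane(m,(338.5,147),(0,0,.08)))
a,b=[on_plane(m,p,(0,0,.106)) for p in((343.5,121),(342,184))];print(a,b,np.linalg.norm(a-b),(a+b)/2,np.degrees(np.arctan2(*(a-b)[1::-1])))
c=(a+b)/2; print("above",delta([c[0],c[1],.16]),"grasp", delta([c[0],c[1],.081]))
E
```

```text
[ 0.40225995 -0.20646094  0.08      ]
[ 0.39367247 -0.18471878  0.106     ] [ 0.41035972 -0.23035762  0.106     ] 0.048593904872733205 [ 0.40201609 -0.2075382   0.106     ] 110.08428181831272
above [0.0331 0.0505 0.0892] grasp [0.0331 0.0505 0.1682]
```

```bash
python3 -m handwheel '[[0.017,0.025,0.02,-1.5],[0.016,0.025,0.02,0],[0,0,0.025,0],[0,0,0.025,0],[0,0,0,0]]' 0.03
python3 -c "
from h import *;print(delta([.402,-.207,.083]))"
```

```text
t: 2.85
eef_pos: [0.3969, -0.2087, 0.1563]
ee_rot: [-179.7, -0.3, 109.5]
contact_force: [-0.3, 1.0, 0.1]
width: 0.0302
gripper_force: 0.0
[-0.0004  0.0058  0.0733]
```

```bash
python3 -m handwheel '[[0,0.003,0.02,0],[0,0,0.02,0],[0,0,0.01,0],[0,0,0,0]]'
python3 -c "
from h import *;print(delta([.402,-.207,.083]))"
```

```text
t: 3.25
eef_pos: [0.4019, -0.2086, 0.1089]
ee_rot: [-179.9, -0.1, 109.5]
contact_force: [-0.5, 0.7, -0.4]
width: 0.03
gripper_force: 0.0
[0.0014 0.0007 0.0259]
```

```bash
python3 -m handwheel '[[0.001,0,0.013,0],[0,0.001,0.013,0],[0,0,0,0]]'
python3 -m handwheel '[[0,0,0,0],[0,0,0,0],[0,0,0,0],[0,0,0,0]]' 0.0095
python3 -c "
from h import *;s=telemetry.observe();print(s['q'].round(1),s['ft_torque'])"
```

```text
t: 3.55
eef_pos: [0.4031, -0.2072, 0.0833]
ee_rot: [-180.0, -0.0, 109.5]
contact_force: [-0.7, 0.6, 0.2]
width: 0.0303
gripper_force: 0.0
t: 3.95
eef_pos: [0.4037, -0.2077, 0.0843]
ee_rot: [180.0, 0.1, 109.6]
contact_force: [-2.8, -1.3, 6.7]
width: 0.0097
gripper_force: 12.7
[-27.2  14.9 -32.1  42.9  -0.1  43.3] [-0.24013484  0.54480426 -0.02812207]
```

```bash
python3 -m handwheel '[[0,0,-0.005,0],[0,0,0,0],[0,0,0,0]]'
python3 -m handwheel '[[0,0,-0.02,0],[0,0,-0.03,0],[0,0,-0.03,0],[0,0,-0.03,0],[0,0,0,0]]'
python3 -c "
from h import *;s=telemetry.observe();print(s['q'].round(1),s['ft_torque'],s['gripper_force'])"
```

```text
t: 4.25
eef_pos: [0.4036, -0.2069, 0.0883]
ee_rot: [180.0, -0.0, 109.6]
contact_force: [-0.4, 0.0, -3.2]
width: 0.0097
gripper_force: 11.5
t: 4.75
eef_pos: [0.4061, -0.2082, 0.2018]
ee_rot: [179.7, 0.3, 109.6]
contact_force: [1.4, -0.1, -2.7]
width: 0.0094
gripper_force: 11.6
[-27.2   8.8 -20.4  60.3   0.   43.3] [ 0.04556641 -0.09304307 -0.01881587] 11.56870186328888
```

```bash
python3 -c "
from h import *;print(delta([.511,-.073,.202]))"
```

```text
[9.220e-02 1.441e-01 1.000e-04]
```

```bash
python3 -m handwheel '[[0.018,0.028,0,1.5],[0.018,0.028,0,1.3],[0.018,0.028,0,0],[0.018,0.028,0,0],[0.018,0.028,0,0],[0,0,0,0],[0,0,0,0]]'
python3 -c "
from h import *;print(delta([.511,-.073,.144]))
cv2.imwrite('pics/w2.png',viewer.capture('wrist')[...,::-1])
print(viewer.camera_model('wrist')['view'].tolist())"
```

```text
t: 5.45
eef_pos: [0.5091, -0.0782, 0.1967]
ee_rot: [-179.8, -0.1, 106.9]
contact_force: [-0.4, -0.5, -3.6]
width: 0.0102
gripper_force: 11.6
[0.0044 0.0035 0.0527]
[[0.9570425848611341, 0.28993190876205055, -0.0029965052835313425, -0.46405381260990874], [-0.2761512842927874, 0.908306530583336, -0.31419693614532435, 0.2429841737755651], [-0.08837397210584293, 0.30152733670640697, 0.9493530988378236, -0.2789963586355602], [0.0, 0.0, 0.0, 1.0]]
```

View pics/w2.png

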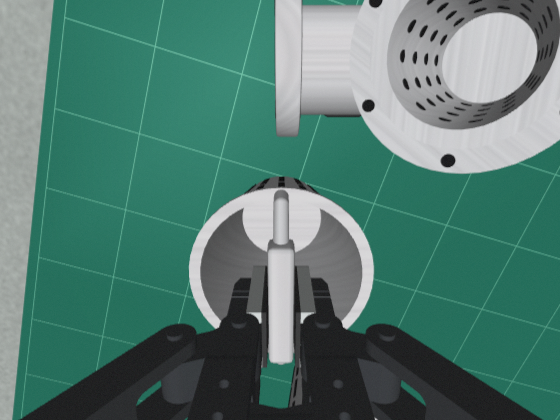

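The held basket hangs upright, with its bar at column 281. The outlet disc spans columns 275–302 with its near edge at row 135, and the leg's mouth is at (490,57). I'll pre-tilt the basket against the disc's side.

```bash
python3 - <<'E'
from h import *
m=viewer.camera_model('wrist')
for z in (.04,.055,.07):
  p=on_plane(m,(288,135),(0,0,z));q=on_plane(m,(275,120),(0,0,z));e=p-[.5633,.0394,0];print(z,p.round(4),(e[0]*.957+e[1]*.289).round(4),(-e[0]*.289+e[1]*.957).round(4))
# bolts seen: refine yaw/centre
E
python3 -m handwheel '[[0.004,0.004,0.02,0],[0,0,0.02,0],[0,0,0.012,0],[0,0,0,0]]'
```

```text
0.04 [ 0.5017 -0.0348  0.04  ] -0.0804 -0.0532
0.055 [ 0.5009 -0.0331  0.055 ] -0.0807 -0.0514
0.07 [ 0.5002 -0.0315  0.07  ] -0.0809 -0.0496
t: 5.9
eef_pos: [0.5098, -0.0744, 0.1443]
ee_rot: [-179.7, -0.1, 106.7]
contact_force: [-0.2, -0.1, -2.7]
width: 0.0098
gripper_force: 11.6
```

```bash
python3 -m handwheel '[[0.01,0,0,0],[0.01,0,0,0],[0.01,0,0,0],[0,0,0,0]]'
python3 -m handwheel '[[0.01,0,0,0],[0.01,0,0,0],[0,0,0,0]]'

```

```text
t: 6.3
eef_pos: [0.5041, -0.044, 0.1475]
ee_rot: [179.9, 0.0, 106.9]
contact_force: [-0.2, -0.8, -2.6]
width: 0.0096
gripper_force: 11.7
t: 6.6
eef_pos: [0.498, -0.0248, 0.1468]
ee_rot: [179.9, -0.0, 106.9]
contact_force: [0.9, -0.6, -0.6]
width: 0.01
gripper_force: 12.1
```

```bash
python3 -m handwheel '[[0.01,0,0,0],[0.01,0,0,0],[0,0,0,0],[0,0,0,0]]'
python3 -c "
from h import *
cv2.imwrite('pics/w3.png',viewer.capture('wrist')[...,::-1])"
```

```text
t: 7.0
eef_pos: [0.4914, -0.0061, 0.146]
ee_rot: [-179.9, -0.1, 106.8]
contact_force: [0.5, -0.2, -2.6]
width: 0.0095
gripper_force: 12.0
```

View pics/w3.png

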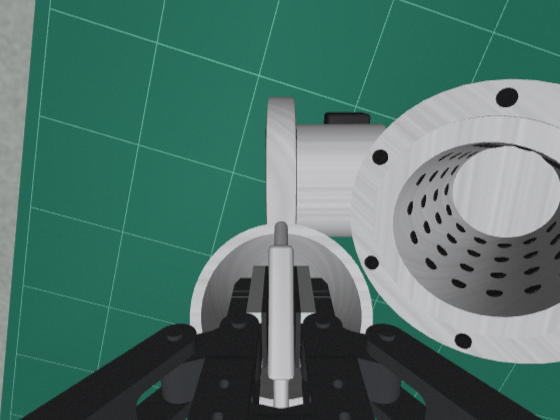

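```bash
cat >> h.py <<'E'
def proj(m,P):
    q=m["view"]@np.r_[P,1];return np.array([m["cx"]+m["fx"]*q[0]/-q[2],m["cy"]-m["fy"]*q[1]/-q[2]])
def tilt_rows(m,s,tx=.0405,tz=-.020,gz=-.0155):
    R=Rn.from_euler("xyz",s["ee_rot"],degrees=True).as_matrix();out={}
    for f in range(-10,50,5):
        a=np.radians(f); # basket leans so foot lags (tool -x), bail ahead
        ux=np.array([np.cos(a),0,np.sin(a)]);uz=np.array([np.sin(a),0,-np.cos(a)])  # basket x,z in tool frame (tool z down)
        P=lambda x,z:s["eef_pos"]+R@(np.array([0,0,gz])+x*ux+z*uz)
        out[f]=[round(proj(m,P(x,z))[1]) for x,z in((tx,tz),(.025,.006),(-.025,.006))]
    return out
E
python3 - <<'E'
from h import *
m=viewer.camera_model('wrist');s=telemetry.observe()
a=on_plane(m,(508,97),(0,0,.146));b=on_plane(m,(463,341),(0,0,.146));print(a,b,(a+b)/2,np.linalg.norm(a-b),np.degrees(np.arctan2(*(a-b)[1::-1]))-90)
print(tilt_rows(m,s))
E
```

```text
[0.5495949 0.0913766 0.146    ] [ 0.58029282 -0.01048906  0.146     ] [0.56494386 0.04044377 0.146     ] 0.10639067384895948 16.770540704729086
{-10: [187, 259, 359], -5: [188, 254, 362], 0: [189, 250, 365], 5: [191, 247, 368], 10: [194, 244, 370], 15: [198, 241, 372], 20: [202, 239, 373], 25: [206, 238, 374], 30: [211, 237, 374], 35: [217, 237, 373], 40: [222, 237, 372], 45: [228, 237, 371]}
```

The basket now leans: the rim's far edge moved to row 224 and the bar spans (281,247)–(281,378), which gives about 35°. The flange bolts at (508,97) and (463,341) give yaw 16.77° and mouth centre (0.565, 0.040). Next I lift and turn.

```bash
python3 -m handwheel '[[0,0,-0.02,0],[0,0,-0.02,0],[0,0,-0.02,0],[0,0,-0.02,0],[0,0,-0.02,0]]'
python3 -m handwheel '[[0,0,0,-8.2],[0,0,0,-8.2],[0,0,0,-8.2],[0,0,0,-8.2],[0,0,0,-8.2],[0,0,0,-8.2],[0,0,0,-8.2]]'
python3 -m handwheel '[[0,0,0,-8.2],[0,0,0,-8.2],[0,0,0,-8.2],[0,0,0,-8],[0,0,0,0],[0,0,0,0]]'
python3 -c "
from h import *;print(delta([.497,.0196,.240]),telemetry.observe()['q'].round(1))
cv2.imwrite('pics/w4.png',viewer.capture('wrist')[...,::-1])"
```

```text
t: 7.55
eef_pos: [0.4912, -0.0068, 0.2464]
ee_rot: [-179.9, -0.1, 106.8]
contact_force: [-0.3, -0.2, -2.6]
width: 0.01
gripper_force: 12.0
t: 8.25
eef_pos: [0.4912, -0.0068, 0.2455]
ee_rot: [180.0, -0.2, 164.5]
contact_force: [-0.0, 0.3, -2.5]
width: 0.0101
gripper_force: 12.0
t: 8.85
eef_pos: [0.4916, -0.007, 0.2458]
ee_rot: [180.0, -0.1, -163.4]
contact_force: [0.3, -0.4, -1.9]
width: 0.01
gripper_force: 12.0
[-0.0128  0.0239  0.0058] [ -0.8  11.3 -10.5  68.3   0.  -17.4]
```

View pics/w4.png

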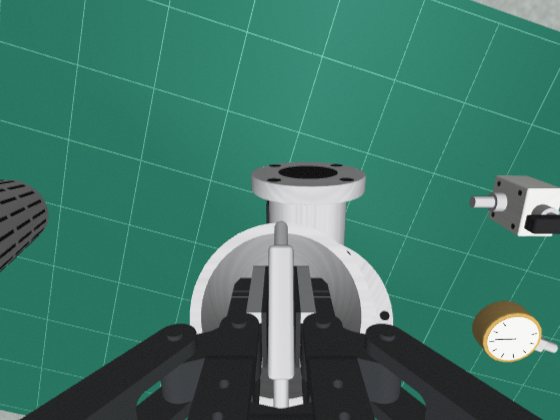

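Same lean as before. I'll line up 100 mm out along the leg's axis.

```bash
cat >> h.py <<'E'
U=np.array([np.cos(np.radians(16.77)),np.sin(np.radians(16.77)),0]);C=np.array([.5645,.040,.146])
def tcp(d,du=-.002): return C+U*(-.0161-.5736*d+du)+[0,0,.0073+.8192*d]
E
python3 -c "
from h import *;print(delta(tcp(.1)))"
```

```text
[-0.0077  0.024   0.0107]
```

```bash
python3 -m handwheel '[[-0.004,0.012,0.005,-0.2],[-0.004,0.012,0.005,0],[0,0,0,0],[0,0,0,0]]'
python3 -c "
from h import *;print(delta(tcp(.1)),delta(tcp(.05)))"
python3 -m handwheel '[[-0.0057,0,0.0082,0],[-0.0057,0,0.0082,0],[-0.0057,0,0.0082,0],[-0.0057,0,0.0082,0],[0,0,0,0],[0,0,0,0]]'
python3 -c "
from h import *;print(delta(tcp(.06)),delta(tcp(.05)))"
```

```text
t: 9.3
eef_pos: [0.4925, 0.019, 0.2359]
ee_rot: [-180.0, -0.1, -162.9]
contact_force: [-0.1, 0.3, -2.7]
width: 0.0097
gripper_force: 12.0
[ 0.0005 -0.0007  0.0007] [-0.0283 -0.0008  0.0416]
t: 9.9
eef_pos: [0.5144, 0.0249, 0.203]
ee_rot: [180.0, -0.1, -163.0]
contact_force: [0.4, -0.1, -1.4]
width: 0.0099
gripper_force: 12.0
[ 0.0002 -0.      0.0005] [-0.0055 -0.      0.0087]
```

```bash
python3 -m handwheel '[[-0.0057,0,0.0082,0],[-0.0057,0,0.0082,0],[0,0,0,0]]'
python3 -m handwheel '[[-0.0057,0,0.0082,0],[-0.0057,0,0.0082,0],[0,0,0,0],[0,0,0,0]]'
python3 -c "
from h import *;print(delta(tcp(.02)))
cv2.imwrite('pics/w5.png',viewer.capture('wrist')[...,::-1])"
```

```text
t: 10.2
eef_pos: [0.5256, 0.0285, 0.1858]
ee_rot: [180.0, -0.1, -163.0]
contact_force: [0.3, -0.1, -3.2]
width: 0.0097
gripper_force: 12.0
t: 10.6
eef_pos: [0.5362, 0.0317, 0.1702]
ee_rot: [180.0, -0.1, -163.0]
contact_force: [-0.6, 1.0, -3.3]
width: 0.0095
gripper_force: 12.0
[ 0.0001 -0.0002  0.0005]
```

View pics/w5.png

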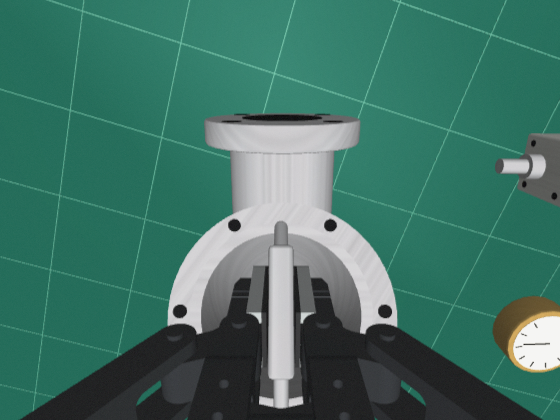

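The basket is inside the leg and centred: bolts at (234,225), (330,225), (180,311) and (385,311) are symmetric about the bar at column 281. I'll ease it in with small steps.

```bash
python3 -m handwheel '[[-0.0034,0,0.0049,0],[-0.0034,0,0.0049,0],[0,0,0,0],[0,0,0,0]]'
python3 -m handwheel '[[-0.0017,0,0.0025,0],[0,0,0,0],[0,0,0,0]]'
python3 -m handwheel '[[-0.0011,0,0.0016,0],[0,0,0,0],[0,0,0,0]]'
python3 -c "
from h import *;print(delta(tcp(.0)))"
```

```text
t: 11.05
eef_pos: [0.543, 0.0337, 0.1607]
ee_rot: [180.0, -0.0, -163.0]
contact_force: [0.1, 0.0, -2.7]
width: 0.0095
gripper_force: 11.9
t: 11.35
eef_pos: [0.5444, 0.0342, 0.1582]
ee_rot: [180.0, -0.0, -163.0]
contact_force: [-0.1, 0.1, -4.2]
width: 0.0096
gripper_force: 11.8
t: 11.65
eef_pos: [0.5452, 0.0346, 0.1566]
ee_rot: [180.0, -0.1, -163.0]
contact_force: [-2.4, 1.4, -3.4]
width: 0.01
gripper_force: 11.9
[-0.002  -0.0004  0.0033]
```

```bash
for i in 1 2; do :; done; python3 -m handwheel '[[-0.0006,0,0.0008,0],[0,0,0,0],[0,0,0,0]]'
python3 -m handwheel '[[-0.0006,0,0.0008,0],[0,0,0,0],[0,0,0,0]]'
python3 -m handwheel '[[-0.0006,0,0.0008,0],[0,0,0,0],[0,0,0,0]]'
```

```text
t: 11.95
eef_pos: [0.5455, 0.0348, 0.1558]
ee_rot: [180.0, -0.1, -163.0]
contact_force: [-4.7, 0.6, -2.4]
width: 0.0097
gripper_force: 12.1
t: 12.25
eef_pos: [0.5459, 0.035, 0.155]
ee_rot: [180.0, -0.1, -163.0]
contact_force: [-4.3, 2.0, -2.2]
width: 0.0097
gripper_force: 12.1
t: 12.55
eef_pos: [0.5463, 0.0352, 0.1542]
ee_rot: [179.9, -0.1, -163.0]
contact_force: [-5.4, 0.7, -1.1]
width: 0.0094
gripper_force: 12.1
```

```bash
python3 -m handwheel '[[0.0005,0,0.0008,0],[0,0,0,0],[0,0,0,0]]'
python3 -m handwheel '[[0,0,0.001,0],[0,0,0,0],[0,0,0,0]]'
python3 -c "
from h import *;print(delta(tcp(.0)))"
```

```text
t: 12.85
eef_pos: [0.5465, 0.0353, 0.1537]
ee_rot: [179.9, -0.0, -163.0]
contact_force: [-5.2, 2.9, -1.0]
width: 0.0098
gripper_force: 12.2
t: 13.15
eef_pos: [0.5469, 0.0355, 0.1529]
ee_rot: [179.9, 0.0, -163.0]
contact_force: [-5.7, 2.8, 0.9]
width: 0.0099
gripper_force: 12.3
[-0.0001 -0.0008 -0.0004]
```

```bash
cat > ax.py <<'E'
from h import *
s=telemetry.observe();f=s["contact_force"]-[0,0,-2.5];e=s["eef_pos"]-C
print("axial %.1f perp %.1f side %.1f | d(mm) %.1f perp(mm) %.1f"%(f@[-.549,-.166,.819],f@[.784,.236,.574],f@[-.289,.957,0],((e-tcp(0)+C)@[-.549,-.166,.819])*1e3,((e-tcp(0)+C)@[.784,.236,.574])*1e3),s["ft_torque"].round(2))
E
python3 ax.py
python3 -m handwheel '[[-0.0004,0,0.0006,0],[0,0,0,0],[0,0,0,0]]';python3 ax.py
python3 -m handwheel '[[-0.0004,0,0.0006,0],[0,0,0,0],[0,0,0,0]]';python3 ax.py
```

```text
axial 5.4 perp -1.9 side 4.3 | d(mm) -0.3 perp(mm) -0.3 [ 0.51  1.01 -0.03]
t: 13.45
eef_pos: [0.5471, 0.0357, 0.1527]
ee_rot: [179.9, 0.0, -163.0]
contact_force: [-4.4, 2.2, 1.9]
width: 0.01
gripper_force: 12.6
axial 5.7 perp -0.4 side 3.4 | d(mm) -0.6 perp(mm) -0.2 [ 0.5   1.15 -0.02]
t: 13.75
eef_pos: [0.5471, 0.0357, 0.1525]
ee_rot: [179.9, 0.0, -163.0]
contact_force: [-6.9, 2.1, 6.1]
width: 0.0097
gripper_force: 13.0
axial 10.5 perp 0.1 side 4.0 | d(mm) -0.8 perp(mm) -0.3 [ 0.41  1.47 -0.02]
```

```bash
python3 - <<'E'
from h import *
w=viewer.capture('wrist');cv2.imwrite('pics/w6.png',w[...,::-1])
a=cv2.imread('pics/w5.png',0);b=cv2.imread('pics/w6.png',0)
for n,g in(('w5',a),('w6',b)):
    for c in (240,320): print(n,c,[int(x) for x in g[195:265:2,c-2:c+3].mean(1)])
    d=(g<60).astype(np.uint8);k,_,st,ce=cv2.connectedComponentsWithStats(d)
    print([(ce[i].round(1).tolist(),int(st[i,4])) for i in range(k) if 40<st[i,4]<300])
    # bar: bright columns 276-286
    col=g[200:410:3,279:284].mean(1).astype(int);print(col.tolist())
E
```

```text
w5 240 [162, 161, 161, 161, 161, 161, 159, 163, 196, 209, 210, 210, 210, 162, 120, 104, 116, 161, 202, 208, 207, 205, 203, 203, 190, 155, 144, 144, 145, 146, 147, 147, 146, 143, 141]
w5 320 [182, 182, 181, 181, 181, 181, 181, 195, 208, 207, 206, 204, 204, 202, 203, 204, 205, 205, 205, 212, 208, 204, 203, 204, 174, 146, 143, 143, 145, 146, 145, 143, 140, 138, 137]
[([234.0, 225.0], 104), ([330.0, 225.0], 101), ([241.7, 287.5], 257), ([319.6, 287.4], 261), ([179.6, 310.8], 128), ([384.7, 311.0], 128)]
[205, 208, 206, 205, 206, 206, 205, 149, 137, 137, 136, 137, 137, 137, 137, 125, 195, 202, 202, 203, 202, 202, 202, 202, 202, 203, 202, 202, 203, 202, 202, 202, 204, 203, 203, 203, 203, 203, 203, 204, 203, 203, 204, 203, 204, 203, 203, 204, 203, 204, 204, 204, 204, 204, 204, 204, 205, 205, 204, 206, 201, 209, 209, 209, 209, 209, 208, 209, 209, 183]
w6 240 [166, 178, 201, 202, 201, 199, 197, 194, 193, 191, 192, 195, 195, 198, 198, 197, 195, 195, 197, 199, 197, 195, 194, 194, 178, 146, 137, 138, 138, 140, 140, 141, 139, 137, 135]
w6 320 [177, 188, 198, 197, 199, 198, 197, 197, 196, 195, 194, 194, 194, 197, 200, 198, 195, 196, 200, 203, 198, 194, 194, 193, 161, 137, 136, 137, 138, 138, 139, 136, 134, 132, 131]
[([281.3, 99.9], 237), ([227.7, 215.5], 131), ([334.1, 215.5], 131), ([319.5, 287.2], 266), ([166.2, 310.9], 166), ([395.4, 310.9], 165)]
[197, 197, 196, 195, 193, 193, 198, 136, 130, 130, 131, 131, 131, 131, 131, 117, 186, 193, 193, 193, 193, 193, 194, 192, 194, 194, 194, 194, 194, 193, 194, 194, 193, 194, 193, 194, 194, 193, 194, 194, 195, 194, 194, 194, 195, 194, 195, 195, 194, 195, 195, 195, 194, 194, 194, 196, 195, 195, 195, 197, 192, 200, 199, 200, 200, 200, 199, 199, 199, 174]
```

```bash
python3 - <<'E'
from h import *
m=viewer.camera_model('wrist')
B=[(166.2,310.9),(395.4,310.9),(227.7,215.5),(334.1,215.5)]
P=[on_plane(m,p,(0,0,.146)) for p in B[:2]];c=(P[0]+P[1])/2;print(c,np.linalg.norm(P[0]-P[1]))
z=leg(16.77)[:,2];Q=[on_plane(m,p,c,z) for p in B];print([np.linalg.norm(q-c).round(4) for q in Q],np.linalg.norm(Q[2]-Q[3]))
s=telemetry.observe();print((s["eef_pos"]+[0,0,.0157]-c)@leg(16.77))
print(tilt_rows(m,s))
E
```

```text
[0.56472578 0.04026342 0.146     ] 0.10621824408598779
[np.float64(0.0531), np.float64(0.0531), np.float64(0.053), np.float64(0.0531)] 0.05306696772035493
[-0.00216625  0.00071691  0.02857504]
{-10: [187, 260, 359], -5: [188, 255, 363], 0: [190, 251, 366], 5: [192, 247, 368], 10: [195, 244, 371], 15: [198, 242, 372], 20: [202, 240, 374], 25: [207, 238, 374], 30: [212, 237, 374], 35: [217, 237, 374], 40: [223, 237, 373], 45: [229, 238, 371]}
```

Vision agrees: the grip point sits 28.6 mm proud of the rim (28 expected), so the basket is home. I'll ease it out.

```bash
python3 -m handwheel '[[0.0016,0,-0.0023,0],[0.0016,0,-0.0023,0],[0.0016,0,-0.0023,0],[0.0016,0,-0.0023,0],[0,0,0,0],[0,0,0,0],[0,0,0,0]]'; python3 ax.py
python3 - <<'E'
from h import *
w=viewer.capture('wrist');g=cv2.cvtColor(w,cv2.COLOR_RGB2GRAY)
for c in (240,320): print(c,[int(x) for x in g[195:265:2,c-2:c+3].mean(1)])
E
```

```text
t: 14.5
eef_pos: [0.5419, 0.0329, 0.1608]
ee_rot: [-180.0, 0.0, -163.0]
contact_force: [-0.6, 0.2, -2.8]
width: 0.0099
gripper_force: 12.0
axial 0.1 perp -0.6 side 0.4 | d(mm) 9.3 perp(mm) -0.2 [-0.03  0.09 -0.04]
240 [160, 160, 160, 161, 160, 185, 206, 206, 208, 208, 205, 189, 150, 141, 151, 189, 199, 202, 203, 206, 203, 201, 200, 199, 179, 145, 140, 142, 142, 143, 144, 143, 142, 140, 139]
320 [184, 183, 184, 183, 194, 204, 204, 204, 204, 202, 202, 202, 201, 199, 200, 200, 205, 205, 206, 208, 203, 200, 199, 197, 161, 139, 140, 140, 143, 143, 141, 139, 137, 136, 134]
```

```bash
python3 -m handwheel '[[-0.0017,0,0.0025,0],[-0.0017,0,0.0025,0],[-0.0011,0,0.0016,0],[-0.0006,0,0.0008,0],[0,0,0,0],[0,0,0,0]]'; python3 ax.py
python3 -m handwheel '[[-0.0003,0,0.0005,0],[0,0,0,0],[0,0,0,0]]'; python3 ax.py
```

```text
t: 15.15
eef_pos: [0.5466, 0.0353, 0.1534]
ee_rot: [179.9, 0.0, -163.0]
contact_force: [-1.1, 2.9, 1.2]
width: 0.0095
gripper_force: 12.5
axial 3.1 perp 1.9 side 3.1 | d(mm) 0.3 perp(mm) -0.3 [ 0.83  0.23 -0.02]
t: 15.45
eef_pos: [0.5467, 0.0354, 0.1532]
ee_rot: [179.9, 0.0, -163.0]
contact_force: [-1.6, 4.8, 3.5]
width: 0.0097
gripper_force: 12.9
axial 5.0 perp 3.3 side 5.0 | d(mm) 0.1 perp(mm) -0.3 [0.93 0.41 0.04]
```

```bash
python3 -m handwheel '[[-0.0003,0,0.0005,0],[0,0,0,0],[0,0,0,0]]'; python3 ax.py
python3 -m handwheel '[[-0.0003,-0.0003,0.0005,0],[0,0,0,0],[0,0,0,0]]'; python3 ax.py
```

```text
t: 15.75
eef_pos: [0.5469, 0.0355, 0.1529]
ee_rot: [179.9, 0.0, -163.0]
contact_force: [-3.2, 3.3, 5.9]
width: 0.0098
gripper_force: 13.1
axial 8.2 perp 3.1 side 4.1 | d(mm) -0.3 perp(mm) -0.2 [0.89 0.51 0.01]
t: 16.05
eef_pos: [0.5471, 0.0356, 0.1527]
ee_rot: [179.9, 0.0, -163.0]
contact_force: [-4.3, 6.4, 7.0]
width: 0.0096
gripper_force: 13.3
axial 9.1 perp 3.6 side 7.4 | d(mm) -0.5 perp(mm) -0.2 [ 1.04  0.83 -0.03]
```

```bash
python3 -m handwheel '[[0,0,0,0],[0,0,0,0],[0,0,0,0],[0,0,0,0],[0,0,0,0]]' 0.026; python3 ax.py
python3 -m handwheel '[[0,0,-0.01,0],[0,0,-0.02,0],[0,0,-0.03,0],[0,0,-0.03,0],[0,0,0,0]]'; python3 ax.py
```

```text
t: 16.55
eef_pos: [0.5474, 0.0344, 0.1515]
ee_rot: [-180.0, -0.0, -163.0]
contact_force: [0.7, -0.1, 0.7]
width: 0.0259
gripper_force: 0.0
axial 2.3 perp 2.3 side -0.3 | d(mm) -1.5 perp(mm) -1.0 [0.04 0.04 0.03]
t: 17.05
eef_pos: [0.5502, 0.0348, 0.2469]
ee_rot: [-179.9, 0.5, -163.0]
contact_force: [1.1, -0.2, 0.7]
width: 0.026
gripper_force: 0.0
axial 2.0 perp 2.6 side -0.5 | d(mm) 75.0 perp(mm) 56.2 [0.03 0.01 0.03]
```

```bash
cat >> h.py <<'E'
def W(u,z): p=C+U*u; p[2]=z; return p
E
python3 - <<'E'
from h import *
m=viewer.camera_model('wrist');im=viewer.capture('wrist');cv2.imwrite('pics/w7.png',im[...,::-1])
R=leg(16.77);c=np.array([.5647,.0403,.146])
for x,z in((.025,.034),(-.025,.034),(-.0405,.008)): print(x,z,proj(m,c+R@[x,0,z]))
g=cv2.cvtColor(im,cv2.COLOR_RGB2GRAY)
c0=int(round(proj(m,c+R@[0,0,.034])[0]))
print([(r,int(g[r,c0-2:c0+3].mean())) for r in range(200,360,3)])
print(delta(W(-.02,.42)))
E
python3 -m handwheel '[[0,0,-0.03,0],[0,0,-0.03,0],[0,0,-0.03,0],[0,0,-0.03,0],[0,0,-0.03,0],[0,0,-0.02,0],[0,0,0,0]]' 0.0
python3 -c "
from h import *;print(delta(W(.14,.42)))"
```

```text
0.025 0.034 [284.09469311 257.49797004]
-0.025 0.034 [284.28162566 178.79050229]
-0.0405 0.008 [283.96206834 171.56834877]
[(200, 206), (203, 207), (206, 207), (209, 208), (212, 208), (215, 207), (218, 208), (221, 208), (224, 208), (227, 209), (230, 209), (233, 208), (236, 208), (239, 208), (242, 209), (245, 208), (248, 209), (251, 209), (254, 210), (257, 187), (260, 211), (263, 211), (266, 211), (269, 211), (272, 210), (275, 210), (278, 210), (281, 211), (284, 163), (287, 194), (290, 201), (293, 208), (296, 201), (299, 207), (302, 207), (305, 207), (308, 208), (311, 208), (314, 207), (317, 208), (320, 137), (323, 70), (326, 91), (329, 92), (332, 91), (335, 188), (338, 123), (341, 195), (344, 207), (347, 207), (350, 204), (353, 207), (356, 203), (359, 208)]
[ 0.0028  0.0004 -0.1753]
t: 17.8
eef_pos: [0.5482, 0.0347, 0.4138]
ee_rot: [-179.9, 0.2, -163.0]
contact_force: [0.3, 0.5, 0.4]
width: -0.0
gripper_force: 0.0
[-0.1571 -0.0002 -0.0056]
```

The bar's end is at row 257, exactly where a home basket should show it. Now the cover.

```bash
python3 -m handwheel '[[-0.02,0,-0.001,0],[-0.03,0,-0.001,0],[-0.03,0,-0.001,0],[-0.03,0,-0.001,0],[-0.03,0,-0.001,0],[-0.017,0,0,0],[0,0,0,0],[0,0,0,0]]'
python3 -c "
from h import *;print(delta(W(.14,.28)))"
```

```text
t: 18.6
eef_pos: [0.6978, 0.0805, 0.4141]
ee_rot: [180.0, -0.2, -163.0]
contact_force: [-0.0, -0.3, 0.0]
width: -0.0001
gripper_force: 0.0
[-0.0012 -0.0004  0.1341]
```

```bash
python3 -m handwheel '[[0,0,0.03,0],[0,0,0.03,0],[0,0,0.02,0],[0,0,0,0]]'
python3 -m handwheel '[[0,0,0.03,0],[0,0,0.024,0],[0,0,0,0]]'
python3 -m handwheel '[[0.01,0,0,0],[0.01,0,0,0],[0.01,0,0,0],[0.01,0,0,0],[0,0,0,0]]'
```

```text
t: 19.0
eef_pos: [0.6936, 0.0798, 0.3355]
ee_rot: [179.9, -0.4, -163.0]
contact_force: [-1.0, 0.5, -0.1]
width: -0.0001
gripper_force: 0.0
t: 19.3
eef_pos: [0.6951, 0.08, 0.2825]
ee_rot: [180.0, -0.3, -163.0]
contact_force: [-1.4, 0.4, -0.2]
width: -0.0002
gripper_force: 0.0
t: 19.8
eef_pos: [0.6594, 0.0685, 0.2879]
ee_rot: [-179.9, 0.2, -163.0]
contact_force: [-0.3, 0.3, 0.7]
width: -0.0
gripper_force: 0.0
```

```bash
python3 -m handwheel '[[0.008,0,0,0],[0.008,0,0,0],[0.008,0,0,0]]'
python3 -m handwheel '[[0.008,0,0,0],[0.008,0,0,0],[0.008,0,0,0]]'
```

```text
t: 20.1
eef_pos: [0.6398, 0.0625, 0.288]
ee_rot: [-179.9, 0.6, -163.0]
contact_force: [4.7, 1.3, 7.4]
width: -0.0001
gripper_force: 3.2
t: 20.4
eef_pos: [0.6157, 0.0551, 0.2874]
ee_rot: [-179.9, 0.4, -163.0]
contact_force: [3.1, 1.1, 3.3]
width: -0.0001
gripper_force: 2.0
```

```bash
python3 -m handwheel '[[0.008,0,0,0],[0.008,0,0,0],[0.008,0,0,0],[0.008,0,0,0]]'
python3 -m handwheel '[[0.008,0,0,0],[0.008,0,0,0],[0.008,0,0,0],[0.006,0,0,0],[0,0,0,0]]'
```

```text
t: 20.8
eef_pos: [0.5821, 0.0454, 0.2838]
ee_rot: [180.0, -0.1, -163.0]
contact_force: [2.1, 0.4, 0.2]
width: -0.0001
gripper_force: 0.7
t: 21.3
eef_pos: [0.5529, 0.0364, 0.2842]
ee_rot: [180.0, -0.1, -163.0]
contact_force: [-0.0, -0.4, -0.9]
width: -0.0002
gripper_force: 0.0
```

```bash
python3 -m handwheel '[[0.008,0,0,0],[0.008,0,0.004,0],[0,0,0.008,0],[0,0,0.008,0],[0,0,0,0]]'
python3 -m handwheel '[[0,0,0.008,0],[0,0,0.008,0],[0,0,0.008,0],[0,0,0,0]]'
python3 -m handwheel '[[0.002,0,0.008,0],[0.002,0,0.008,0],[0,0,0.008,0],[0,0,0,0]]'
```

```text
t: 21.8
eef_pos: [0.5247, 0.0277, 0.266]
ee_rot: [-179.9, -1.4, -163.1]
contact_force: [-33.8, -10.8, 31.6]
width: 0.0004
gripper_force: 23.9
t: 22.2
eef_pos: [0.5047, 0.0218, 0.2367]
ee_rot: [-179.8, -3.9, -163.2]
contact_force: [-66.5, -25.4, 38.6]
width: -0.0001
gripper_force: 40.0
t: 22.6
eef_pos: [0.4939, 0.0186, 0.2061]
ee_rot: [-179.9, -4.9, -163.3]
contact_force: [-67.8, -30.0, 16.0]
width: -0.0001
gripper_force: 37.6
```

```bash
python3 -m handwheel '[[0.015,0,-0.005,0],[0.015,0,-0.005,0],[0,0,0,0],[0,0,0,0]]'
python3 -c "
from h import *;s=telemetry.observe();print(((s['eef_pos']-C)@U).round(4))"
```

```text
t: 23.0
eef_pos: [0.5067, 0.0221, 0.2264]
ee_rot: [-180.0, 0.1, -163.0]
contact_force: [-2.9, -0.9, -0.6]
width: -0.0
gripper_force: 1.5
-0.0605
```

```bash
python3 -m handwheel '[[0.005,0,-0.02,0],[0,0,-0.03,0],[0,0,-0.03,0],[0,0,-0.03,0],[0,0,0,0]]'
python3 - <<'E'
from h import *
w=viewer.capture('wrist');s=viewer.capture('scene')
np.savez('w8.npz',**viewer.camera_model('wrist'))
cv2.imwrite('pics/w8r.png',w[...,::-1])
a=cv2.resize(s[170:300,235:385],(450,390),interpolation=cv2.INTER_CUBIC);b=cv2.resize(w,(350,262))
o=np.zeros((390,800,3),np.uint8);o[:,:450]=a;o[:262,450:]=b;cv2.imwrite('pics/f8.png',o[...,::-1])
E
```

```text
t: 23.5
eef_pos: [0.5055, 0.0214, 0.3406]
ee_rot: [-179.9, 0.6, -163.0]
contact_force: [-0.5, 0.2, 0.6]
width: 0.0003
gripper_force: 0.0
```

View pics/f8.png

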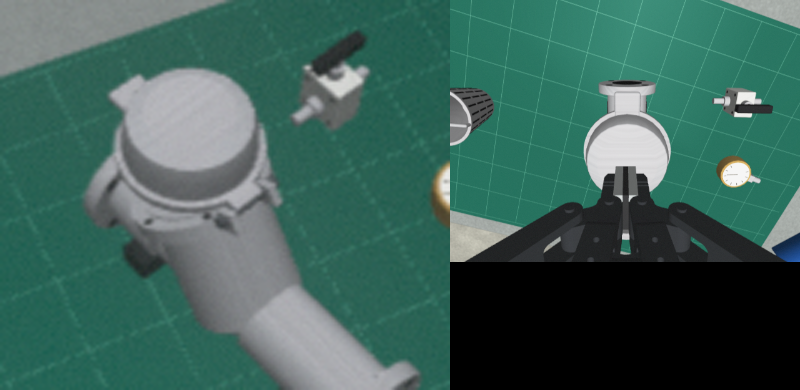

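The cover is nearly shut. In the crop its tab is at (128,93), its dome faces outward, and the gripper is clear of it. I'll work out the remaining angle.

```bash
python3 - <<'E'
from h import *
S=viewer.camera_model('scene');R=leg(16.77)
for th in (0,.1,.2,.3,.4,.5,.7):
    dd=-R[:,0]*np.cos(th)+R[:,2]*np.sin(th);o=R[:,2]*np.cos(th)+R[:,0]*np.sin(th);P=C+R[:,0]*.066
    f=lambda r,h:((proj(S,P+r*dd+h*o)-(235,170))*3).round(0)
    q=P+.075*dd+.05*o;print(th,"tab",f(.14,.009),"tab end",f(.149,.0045),"dome",f(.066,.05),"u,z r=75",((q-C)@U).round(4),q[2].round(4))
print(delta(W(-.03,.26)))
E
```

```text
0 tab [142. 154.] tab end [139. 156.] dome [173. 131.] u,z r=75 -0.0361 0.1818
0.1 tab [137. 141.] tab end [133. 143.] dome [173. 125.] u,z r=75 -0.0358 0.1908
0.2 tab [133. 128.] tab end [128. 129.] dome [175. 121.] u,z r=75 -0.0347 0.1997
0.3 tab [130. 116.] tab end [125. 116.] dome [177. 117.] u,z r=75 -0.0326 0.2085
0.4 tab [128. 104.] tab end [122. 103.] dome [180. 113.] u,z r=75 -0.0297 0.2171
0.5 tab [127.  93.] tab end [120.  91.] dome [184. 111.] u,z r=75 -0.026 0.2253
0.7 tab [127.  74.] tab end [120.  70.] dome [193. 109.] u,z r=75 -0.0162 0.2403
[-0.0336  0.0003  0.0768]
```

```bash
python3 -m handwheel '[[-0.012,0,0.01,0],[-0.012,0,0.02,0],[-0.01,0,0.02,0],[0,0,0.02,0],[0,0,0.012,0],[0,0,0,0]]'
python3 -m handwheel '[[0,0,0.006,0],[0,0,0.006,0],[0,0,0,0]]'
python3 -m handwheel '[[0,0,0.006,0],[0,0,0.006,0],[0,0,0,0]]'
```

```text
t: 24.2
eef_pos: [0.5326, 0.0307, 0.2507]
ee_rot: [179.9, -0.3, -163.0]
contact_force: [-0.2, -0.5, -0.1]
width: 0.0002
gripper_force: 0.0
t: 24.5
eef_pos: [0.534, 0.0306, 0.2419]
ee_rot: [180.0, -0.0, -163.0]
contact_force: [-0.5, 1.0, 0.7]
width: 0.0
gripper_force: 0.0
t: 24.8
eef_pos: [0.5336, 0.0306, 0.2294]
ee_rot: [180.0, -0.1, -163.0]
contact_force: [0.1, 0.2, 0.7]
width: 0.0004
gripper_force: 0.0
```

```bash
python3 -m handwheel '[[0,0,0.006,0],[0,0,0.006,0],[0,0,0,0]]'
python3 -m handwheel '[[0,0,0.006,0],[0,0,0.006,0],[0,0,0,0]]'
python3 -m handwheel '[[0,0,0.004,0],[0,0,0,0]]'
```

```text
t: 25.1
eef_pos: [0.5336, 0.0306, 0.2171]
ee_rot: [180.0, -0.1, -163.0]
contact_force: [0.7, 0.5, -0.6]
width: -0.0001
gripper_force: 0.0
t: 25.4
eef_pos: [0.5338, 0.0307, 0.205]
ee_rot: [180.0, -0.1, -163.0]
contact_force: [0.1, -0.7, 0.9]
width: -0.0001
gripper_force: 0.0
t: 25.6
eef_pos: [0.5343, 0.0307, 0.2017]
ee_rot: [180.0, -0.0, -163.0]
contact_force: [0.7, 0.1, 0.5]
width: 0.0004
gripper_force: 0.0
```

```bash
python3 -m handwheel '[[0,0,0.004,0],[0,0,0,0]]'
python3 -m handwheel '[[0,0,0.004,0],[0,0,0,0]]'
python3 - <<'E'
from h import *
s=cv2.cvtColor(viewer.capture('scene'),cv2.COLOR_RGB2BGR);cv2.imwrite('pics/s9.png',s)
g=cv2.resize(s[170:300,235:385],(450,390),interpolation=cv2.INTER_CUBIC)
green=cv2.inRange(cv2.cvtColor(g,cv2.COLOR_BGR2HSV),(60,60,30),(95,255,255))
o=cv2.resize(255-green,(75,65),interpolation=cv2.INTER_AREA)
for r in o[5:50]: print(''.join('#' if v>127 else '.' for v in r))
E
```

```text
t: 25.8
eef_pos: [0.5342, 0.0307, 0.1977]
ee_rot: [180.0, -0.0, -163.0]
contact_force: [0.3, -0.2, 0.1]
width: -0.0001
gripper_force: 0.0
t: 26.0
eef_pos: [0.5342, 0.0306, 0.1936]
ee_rot: [180.0, -0.0, -163.0]
contact_force: [-0.0, 0.6, 0.3]
width: -0.0001
gripper_force: 0.0
########################################...................................
###################...##################..................##...............
################......#################.................####...............
#############.........################.................####................
##########...........#################...............#####.................
#######..............#############.##...............######.................
####.................###############...............##########..............
#....................###############...............##########..............
....................###############...............###########..............
..................#####..########.................##########...............
.................#######.########.................##########....
[... 1895 characters left out ...]
................
.....................###########################...........................
.....................############################..........................
......................###########################..........................
.......................###...####################..........................
.............................#####################.........................
..............................####################.........................
..............................####################.........................
...............................####################........................
...............................#####################.......................
```

```bash
python3 - <<'E'
from h import *
S=viewer.camera_model('scene');s=telemetry.observe();print((proj(S,s['eef_pos'])-(235,170))*3,(proj(S,s['eef_pos']+[0,0,.07])-(235,170))*3, s['joint_efforts'].round(1),s['eef_pos'])
g=cv2.cvtColor(cv2.imread('pics/s9.png'),cv2.COLOR_BGR2GRAY)[170:260,260:345:2]
for r in g[::2]: print(' '.join('%3d'%v for v in r))
E
```

```text
[170.31214899 123.72056347] [172.06472888  70.08788637] [ -0.  -41.9  24.6   0.1  -0.    0. ] [0.5345197 0.0307169 0.1939003]
144 141 142 141 140 144 142 142  97  54  61  70  59  45  50  47  47  47  46  47  43  45  50  68  62  56  73  81  83  83  80  78  77  77  75  76  77  79  76  82  80  79  88
145 146 144 145 142 145 146 140 102  44  57  65  76  80  62  52  53  47  51  52  61  72  76  64  57  44  78  81  84  82  79  77  77  74  78  74  78  80  78  78  75  77  77
145 145 141 144 143 146 142 138 104  42  41  51  63  66  75  84  87  86  86  83  77  65  61  53  44  45  86  80  82  77  91  79  81  77  79  70  80  74  74  78  78  76  78
144 144 141 141 145 144 143 141  98  45  43  47  48  57  62  59  66  65  63  60  61  57  50  44  45  42  73  67  77  79  77  81  78  80  78  79  77  78  83  77  78  79  78
145 147 144 143 143 139 141 140 119  45  48  43  47  45  42  47  47  49  48  43  47  47  42  40  45  42  55  60  48  80  84  85  81  80  77  80  79  76  79  78  77  79  78
140 139 143 143 143 142 137 138 124  46  43  45  46  48  43  45  48  47  40  48  43  44  43  43  41  36  51  48  6
[... 6065 characters left out ...]
  82  81  84
 81  79  82  78  82  80  79  81  62  56  50  63  87  90 102  87  97 106 112 117 122 130 133 136 137 141 137 139 140 141 141 137 134 131 124 106  83  82  84  90  87  81  83
 85  82  81  83  80  84  83  83  58  49  55  55  63  83  89  90  88  95 106 114 118 125 130 132 137 141 138 141 139 142 142 138 138 135 124 115  87  80  85  83  89  81  83
 81  79  78  81  82  84  93  89  63  40  46  49  52  50  55  84  85  96 103 112 119 123 130 132 135 138 140 137 140 140 140 139 137 136 128 120 100  85  85  82  86  91  87
 80  83  83  84  93  83  82  84  82  56  48  51  48  43  52  79  84  90  99 109 112 121 124 126 135 137 139 137 138 140 139 141 139 136 131 124 113  92  83  97  83  84  84
```

```bash
python3 -m handwheel '[[0,0,0.003,0],[0,0,0,0]]'
python3 -m handwheel '[[0,0,0.002,0],[0,0,0,0]]'
python3 -m handwheel '[[0,0,0.002,0],[0,0,0,0]]'
```

```text
t: 26.25
eef_pos: [0.5343, 0.0307, 0.1908]
ee_rot: [180.0, 0.0, -163.0]
contact_force: [0.2, 0.9, -1.1]
width: 0.0001
gripper_force: 0.0
t: 26.45
eef_pos: [0.5345, 0.0307, 0.1904]
ee_rot: [-180.0, 0.1, -163.0]
contact_force: [-3.0, -0.1, 5.4]
width: 0.0001
gripper_force: 3.5
t: 26.65
eef_pos: [0.5346, 0.0307, 0.1902]
ee_rot: [-180.0, 0.2, -163.0]
contact_force: [-6.0, -0.3, 16.6]
width: 0.0001
gripper_force: 8.4
```

```bash
python3 -m handwheel '[[0,0,0.002,0],[0,0,0,0],[0,0,0,0]]'
python3 -m handwheel '[[0,0,-0.015,0],[0,0,-0.03,0],[0,0,-0.03,0],[0.02,0,-0.03,0],[0.03,0,-0.03,0],[0.03,0,-0.02,0],[0.03,0,0,0],[0,0,0,0]]'
python3 -m handwheel '[[0.03,0,0,0],[0.03,0,0,0],[0.02,0,0,0],[0,0,0,0],[0,0,0,0]]'
python3 - <<'E'
from h import *
T=viewer.camera_model('top');R=leg(16.77);print(telemetry.observe()['contact_force'].round(1))
def pts(m):
  for th in (0,.06,.2,.5):
    dd=-R[:,0]*np.cos(th)+R[:,2]*np.sin(th);o=R[:,2]*np.cos(th)+R[:,0]*np.sin(th);P=C+R[:,0]*.066
    print(th,"tab end",proj(m,P+.149*dd+.0045*o).round(1),"dome",proj(m,P+.066*dd+.05*o).round(1))
S=viewer.camera_model('scene');pts(S);M=viewer.camera_model('wrist');pts(M)
for n,(x0,x1,y0,y1) in (('scene',(262,345,195,250)),):
    im=viewer.capture(n);cv2.imwrite(f'pics/{n}_end.png',im[...,::-1]);g=cv2.cvtColor(im,cv2.COLOR_RGB2GRAY)
    h=cv2.cvtColor(im,cv2.COLOR_RGB2HSV);k=255-cv2.inRange(h,(60,60,30),(95,255,255))
    for r in range(y0,y1,2): print(r,''.join('.' if k[r,c]==0 else '#%+-'[::-1][min(3,g[r,c]//50)] for c in range(x0,x1)))
cv2.imwrite('pics/w_end.png',viewer.capture('wrist')[...,::-1])
E
```

```text
t: 26.95
eef_pos: [0.5347, 0.0307, 0.19]
ee_rot: [-179.9, 0.3, -163.0]
contact_force: [-8.7, -0.5, 25.9]
width: -0.0001
gripper_force: 13.4
t: 27.75
eef_pos: [0.4265, -0.0021, 0.3417]
ee_rot: [-180.0, 0.1, -163.1]
contact_force: [0.6, 0.5, 0.1]
width: -0.0003
gripper_force: 0.0
t: 28.25
eef_pos: [0.3535, -0.0248, 0.3403]
ee_rot: [-180.0, 0.1, -163.0]
contact_force: [-0.8, -0.4, 0.1]
width: 0.0001
gripper_force: 0.0
[-0.8 -0.4  0.1]
0 tab end [281.2 222.2] dome [292.5 213.6]
0.06 tab end [280.1 219.4] dome [292.7 212.5]
0.2 tab end [277.8 213. ] dome [293.3 210.2]
0.5 tab end [275.  200.4] dome [296.2 207. ]
0 tab end [282.  295.2] dome [282.  378.2]
0.06 tab end [282.  295.1] dome [282.  382.3]
0.2 tab end [282.1 297. ] dome [282.1 393. ]
0.5 tab end [282.3 311.8] dome [282.1 421.3]
195 ..........................................................................+++%%%%#%
197 ..........................................................................++++%%###
199 ..........................................................................+++++++%#
201 ......................................
[... 1457 characters left out ...]
 .+%%%%%+++%%%%%%%++++%%%%%%%%%%%%%%%%%%%%%%%%%%%%######%%%+++++%%%.................
237 .+%%%%++++%%%%%%%%++++%%%%%%%%%%%%%%%%%%%%%%%##%%%###%%%++%%%+++%%%................
239 ..+++++++++%%%%%%%%%+++%%%%%%%%%%%%%%%%%%%%%%%%%%%%%%+++%%%%%%%%...................
241 ..+++++++++++%%%%%%%%%%%%%%%%%%%%%%%%%%%%%%%%%%%%%#%+%%%%%%%%%%%+..................
243 ....+++++++++++%%%++++%%%%%%%%%%%%%%%%%%%%%%+++++%%%%%%%%%%%%%%%%..................
245 ......++++.....++%%+%%%%%%%%%%%%%%%%%%%%%%%%%+++++%%%%%%%%%%%%%%%%.................
247 ................++%++++++%%%%%%%%%%%%%%%%%%%%%%%%%%%%%%%%%%%%%%%%%%................
249 ..................+++++++++%%%%%%%%%%%%%%%%%%%%%%%%%%%%%%%%%%%%%%%%%...............
```

```bash
python3 - <<'E'
import cv2
g=cv2.imread('pics/w_end.png',0)
for c in (275,290): print([(r,int(g[r,c-2:c+3].mean())) for r in range(225,420,4)])
from h import *
M=viewer.camera_model('wrist');R=leg(16.77)
for th in (0,.06,.12):
    dd=-R[:,0]*np.cos(th)+R[:,2]*np.sin(th);o=R[:,2]*np.cos(th)+R[:,0]*np.sin(th);P=C+R[:,0]*.066
    print(th,[(r,h,proj(M,P+r*dd+h*o)[1].round(1)) for r,h in((.149,0),(.149,.009),(.126,.009),(.121,.009),(.121,.05))], "flange lip",proj(M,C-R[:,0]*.06)[1].round(1))
E
```

```text
[(225, 110), (229, 108), (233, 107), (237, 107), (241, 99), (245, 96), (249, 113), (253, 59), (257, 18), (261, 18), (265, 19), (269, 97), (273, 96), (277, 94), (281, 92), (285, 93), (289, 90), (293, 89), (297, 88), (301, 84), (305, 84), (309, 83), (313, 151), (317, 175), (321, 128), (325, 47), (329, 48), (333, 46), (337, 46), (341, 48), (345, 51), (349, 52), (353, 52), (357, 52), (361, 52), (365, 52), (369, 105), (373, 116), (377, 153), (381, 148), (385, 149), (389, 157), (393, 184), (397, 200), (401, 222), (405, 222), (409, 39), (413, 34), (417, 34)]
[(225, 99), (229, 110), (233, 98), (237, 98), (241, 98), (245, 98), (249, 113), (253, 66), (257, 18), (261, 18), (265, 18), (269, 109), (273, 109), (277, 109), (281, 109), (285, 109), (289, 109), (293, 108), (297, 109), (301, 109), (305, 109), (309, 109), (313, 202), (317, 161), (321, 46), (325, 38), (329, 35), (333, 36), (337, 37), (341, 34), (345, 37), (349, 39), (353, 41), (357, 43), (361, 46), (365, 51), (369, 52), (373, 53), (377, 53), (381, 50), (385, 36), (389, 39), (393, 46), (397, 62), (401, 83), (405, 99), (409, 37), (413, 33), (417, 32)]
0 [(0.149, 0, np.float64(295.5)), (0.149, 0.009, np.float64(294.9)), (0.126, 0.009, np.float64(315.7)), (0.121, 0.009, np.float64(320.3)), (0.121, 0.05, np.float64(320.1))] flange lip 315.8
0.06 [(0.149, 0, np.float64(295.2)), (0.149, 0.009, np.float64(295.1)), (0.126, 0.009, np.float64(316.3)), (0.121, 0.009, np.float64(320.9)), (0.121, 0.05, np.float64(323.4))] flange lip 315.8
0.12 [(0.149, 0, np.float64(295.4)), (0.149, 0.009, np.float64(295.8)), (0.126, 0.009, np.float64(317.3)), (0.121, 0.009, np.float64(322.0)), (0.121, 0.05, np.float64(327.3))] flange lip 315.8
```

```bash
python3 -c "
from cell import close_job;print(close_job())"
```

```text
the job is handed in; nothing more can be done
None
```

I nested the fine basket by its bail, eased it out about 10 mm, re-seated it and let go, then pressed the cover down to a hard stop at about its shut height. I handed the job in at about 28 s, but got no verdict back and never read the cover's angle directly; one push on the cover peaked near 80 N at the wrist (limit 120 N).

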